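# Hang the round pot between the bins

### The arm

A 6-joint arm with a two-finger parallel gripper is mounted at the origin on the work surface. World frame = base frame: x ahead of the robot, y to its left, z up, the work surface at z = 0. Lengths are in m, angles in rad, forces in N, time in s.
With the tool pointing down it reaches from about 0.325 to 0.9 m from the base axis. Payload 6.1 kg.
Tool frame: the origin (TCP) lies midway between the tips of the shut fingers; the grasp point (between the pads) lies 19 mm behind it; z points along the fingers, y is the line along which they close (so a half turn about z gives the same grasp; the last joint's range is limited). The gripper opens to 87 mm and grips with 3 to 60 N. Pads are 19 mm wide; open, the fingers measure 117 mm over their backs; the gripper's body (75 mm by 190 mm) begins 51 mm behind the grasp point.
Start: joints at [-1.416, 0.22, 1.526, -0, 1.395, -0.126], TCP at [0.173, -0.601, 0.223] pointing down, gripper open.
Joint ranges: [-2.98, 2.98], [-0.91, 2.08], [0.09, 2.57], [-1.24, 4.39], [0.2, 2.65], [-2.68, 2.68]. Speed limits (rad/s): [2.57, 2.57, 3.01, 3.14, 3.14, 3.14].

### API

Orientations are given as a rotation vector (axis times angle).
In Python, from bench import r gives the robot as it stands.
- The arm moves only by the shell command python3 -m handwheel 'ROWS'. ROWS is a JSON object of lists of equal length, an entry for each row: "dr": the turn, a rotation vector about the tool's x, y, z in units of 6 degrees (1.0 is 6 degrees), a list of three; "delta_pos": the shift along the tool's x, y, z in units of 30 mm (1.0 is 30 mm), a list of three; "claw": the finger opening in mm, from 0 to 87. A call has 1 to 10 rows; each row shifts and turns the commanded pose from where the row before left it, along the tool's axes as they then stand; what a row does not reach is not made up. A row lasts 1/8 s, in which the tool goes at most 62.5 mm and 10.7 degrees, less where a joint would pass 70% of its speed; a pose out of reach is approached as far as the arm can. A call is refused whole if a number of a shift passes 1 or a number of a turn 1, either way. A call with a gripper value outside its range is refused whole. The fingers move at their own pace and stop on an object; the grip force is fixed at half the most. Time passes only in rows, so rows that do not move let the fingers close. It gives the time, the measured TCP pose, the force, the opening and the grip force at its end, in the units of the state.
- r.get_state(): the state, without advancing time (a new reading comes with each control period).
- r.grab_frame(name): name is "side" or "top"; returns (picture, depth): 400x640x3 uint8, red, green, blue; 400x640 float32, m along the optical axis (not along the pixel's ray), 0 where there is no reading.
- r.camera_info(name): a dict with "camera_matrix" (3x3 intrinsics, pixels), "distortion" ([k1, k2, p1, p2, k3] as OpenCV has them; the pictures are not rectified), "pose" (4x4, takes a point from camera to world coordinates). Camera axes: x right, y down, z forward; pixel columns grow to the right and rows downward; lengths in m; the calibration is good to about 2 mm. A picture is of the moment at which its call begins. camera_info takes no time and is no camera call.
- r.sign_off(): hands the job in; it is judged then, once.
The state is a dict: "t": time; "joints": joint angles; "joint_velocities": joint speeds; "joint_torque": joint torques, N m; "ee_pos": TCP position; "tcp_rot": TCP orientation; "contact_force": force on the tool from outside, world axes, zero at the start; "torque": the same for the moment, N m; "gripper_width": opening from 0.0 (shut) to 1.0 (fully open); "finger_force": force on a finger pad.
Only numpy, scipy, OpenCV 4.12 (cv2) and the standard library are available. Lean on these libraries where they do the work, as an engineer would, in place of code of your own. Each camera call takes 0.05 s, during which the arm holds its last target. There are 200 camera calls.

### The job

Hang the round hook-on metal pot that stands on the shop counter over the top bar of the green wire grille, in the gap between the two square bins that already hang there and on the same side as they do. Lower it until its hook sits fully down on the bar and it hangs straight and still, and let go of it. Do not knock the two hanging bins out of their places.

Things in the scene. Friction and masses are not known exactly. Their poses are not given: they have to be found in the camera images.
- pot_center (a point): Loose round metal pot standing upright: 64 mm across, 75 mm tall, 190 mm with the hook strap at its back; about 0.2 kg. (A square bin with the same hook also stands there: not it.) Point: on the pot's axis, 95 mm above its underside. z up, +x to the hook side. Finger tab to grip: upright block 14 (x) by 24 (y) mm, centred at x +35 mm, z +46 to +95 mm, its top the highest part.
- pot_hook (a point): The pot's hook: middle of the underside of its flat roof, which comes to lie on the bar; 53 mm behind (+x) and 40 mm above the pot's point, 6 mm under the tab. Same axes. The slot under the roof is 30 mm wide (x -15 to +15 mm), open downwards, between the strap and a lip that hangs 22 mm down at the far end; hook and strap are 24 mm wide (y).
- top_bar (a point): Middle of the axis of the green grille's top bar: round, level, 10 mm thick, 440 mm long, 200 mm above the counter, fixed. y runs along it, x across it away from the robot; the bins hang on the -x side. The other wires lie in the upright plane under it; nothing of the grille stands more than 5 mm above this point.
- left_bin_center (a point): Loose square metal bin with packets, 64 mm deep (x), 84 wide (y), 80 tall, hanging on the bar by the same hook and tab as the pot's, on the +y side of the gap. Point: mid-width, 32 mm in front of its back, 95 mm above its underside and below its tab's top. Axes as the pot's. The bins' centres are 172 to 188 mm apart; 88 to 104 mm is free between them.
- right_bin_center (a point): The same kind of hanging square bin, on the -y side of the gap; size, point and axes as for the other bin.
Not all that is in view belongs to the job. Leave any purple or turquoise look-alike of the part that bears pot_center alone.

How it is judged:
At the end, for the whole second after the job is handed in: The pot hangs at rest on the near side, its hook down on the top bar (height within 10 mm), between the two bins (within 35 mm of the bar's middle), upright and square to the bar within 15 degrees; both bins within 30 mm of where they were (z of pot_center in the frame of top_bar between -0.042 and -0.022 m and y of pot_center in the frame of top_bar between -0.035 and 0.035 m and x of pot_center in the frame of top_bar between -0.08 and -0.03 m and angle between pot_center's own z axis and vertical below 0.26 rad and angle between the x axis of pot_center and the x axis of top_bar, either way round below 0.26 rad and linear speed of pot below 0.03 m/s and distance of each of left_bin_center, right_bin_center from where it was at the start of the episode below 0.03 m); the robot touches nothing.
It fails at once if a hanging bin was pushed more than 40 mm out of place (distance of any of left_bin_center, right_bin_center from where it was at the start of the episode above 0.04 m).
It also fails if it takes over 42 s, if anything falls off the work surface, if the arm or the gripper's body presses on something with over 40 N, if the wrist force passes 120 N, or if a joint passes its speed limit or range.

## Working session

There is one attempt and no reset: what is moved stays moved. The work goes in short steps, Python scripts to look and compute and a shell command to move; the robot and the scene stay as the last step left them, time stands still between calls to the robot, and variables do not carry over. Pictures are saved under pics/ and viewed, at most 10 in all, crops included, and the job is handed in when it is done.

```bash
mkdir -p pics; cat > h.py <<'E'
import numpy as np, cv2
from bench import r
def grab(n,tag):
    p,d=r.grab_frame(n); cv2.imwrite(f'pics/{tag}.png',p[:,:,::-1]); np.save(f'pics/{tag}.npy',d); return p,d
def cloud(n,d):
    c=r.camera_info(n);K=np.array(c['camera_matrix']);D=np.array(c['distortion']);T=np.array(c['pose'])
    v,u=np.mgrid[0:400,0:640]
    q=cv2.undistortPoints(np.stack([u,v],-1).reshape(-1,1,2).astype(float),K,D).reshape(400,640,2)
    P=np.dstack([q*d[...,None],d]); W=P@T[:3,:3].T+T[:3,3]; W[d==0]=np.nan; return W
E
python3 - <<'E'
from h import *
for n in('side','top'):
    grab(n,n+'0'); print(n,np.round(r.camera_info(n)['pose'],3).tolist())
print(r.get_state())
E
```

```text
side [[-0.805, -0.407, 0.432, -0.056], [-0.593, 0.576, -0.562, 0.727], [-0.02, -0.708, -0.706, 0.967], [0.0, 0.0, 0.0, 1.0]]
top [[0.028, -0.988, 0.151, 0.317], [-1.0, -0.029, -0.003, 0.059], [0.007, -0.151, -0.988, 0.999], [0.0, 0.0, 0.0, 1.0]]
{'t': 0.1, 'joints': array([-1.41611276e+00,  2.21178668e-01,  1.52750977e+00, -3.30055229e-05,
        1.39466701e+00, -1.26087427e-01]), 'joint_velocities': array([-6.80886771e-05, -3.45107770e-03, -2.83551484e-03, -2.99431397e-03,
        4.88862930e-04,  3.12119561e-05]), 'joint_torque': array([ 1.61117991e-03, -4.95943952e+01, -3.88519621e+01,  7.03230500e-02,
        5.15740807e-02, -5.61512138e-05]), 'ee_pos': array([ 0.17309176, -0.59997254,  0.22152026]), 'tcp_rot': array([-3.10893998e+00, -4.39349274e-01,  9.05687468e-05]), 'contact_force': array([-0.66915685,  0.89840612,  0.71470835]), 'torque': array([ 0.02260179, -0.03054254,  0.01413397]), 'finger_force': 0.0, 'gripper_width': 1.0036333449108437}
```

View pics/side0.png

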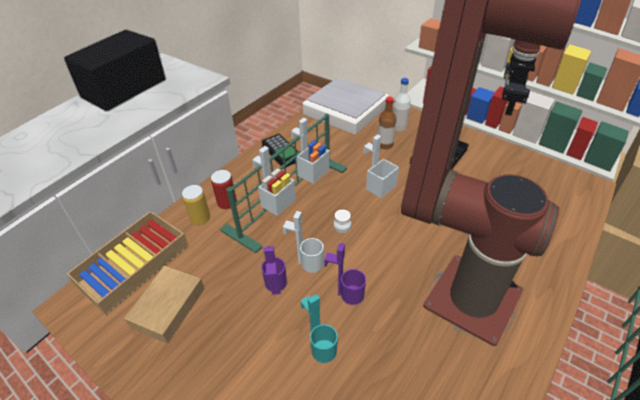

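View pics/top0.png

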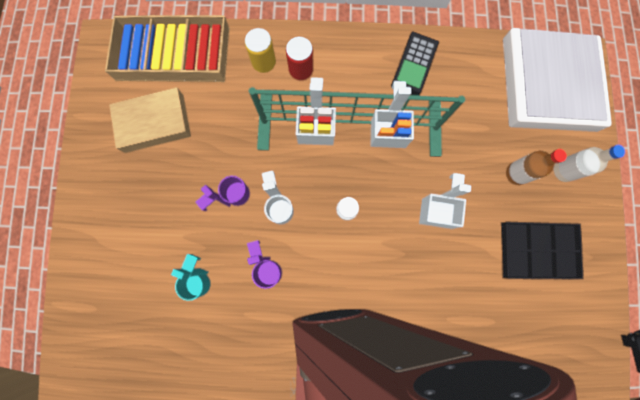

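Candidates in the top view are a grey round pot (278,208), a grey square bin (443,210), purple pots (233,190) and (266,272), and a turquoise pot (191,284). Only the grey round one fits: it is metal and round, and neither square nor coloured. I'll confirm it in a crop and measure.

```bash
python3 - <<'E'
from h import *
a=cv2.imread('pics/top0.png');b=cv2.imread('pics/side0.png')
A=cv2.resize(a[70:235,235:475],None,fx=3.3,fy=3.3,interpolation=cv2.INTER_CUBIC)[:,:790]
cv2.imwrite('pics/ctop.png',A)
W=cloud('top',np.load('pics/top0.npy'));S=cloud('side',np.load('pics/side0.npy'))
np.set_printoptions(precision=3,suppress=True)
# pot region points in both clouds
for n,w in(('top',W),('side',S)):
    p=w.reshape(-1,3); p=p[~np.isnan(p[:,0])]
    # bar: points z>.185 near grille
    print(n,'tops')
    for nm,(v0,v1,u0,u1) in ({'pot':(165,225,255,296),'L':(75,145,295,338),'R':(75,148,370,418)} if n=='top' else {'pot':(208,272,282,326),'L':(145,215,255,298),'R':(115,182,296,332)}).items():
        q=w[v0:v1,u0:u1].reshape(-1,3);q=q[~np.isnan(q[:,0])];t=q[q[:,2]>q[:,2].max()-.015]
        print(nm,len(t),q[:,2].max(),t.mean(0),t.min(0),t.max(0))
        t=q[(q[:,2]>.02)&(q[:,2]<.085)] if nm=='pot' else q[:0]
        if len(t):
            print(' body',t.min(0),t.max(0))
            rim=t[t[:,2]>.066]; 
            if len(rim)>5:
                (cx,cy),rad=cv2.minEnclosingCircle(rim[:,:2].astype(np.float32)*1000);print(' circ',cx,cy,rad)
E
```

```text
top tops
pot 90 0.19444067012109711 [0.453 0.163 0.19 ] [0.444 0.151 0.18 ] [0.462 0.176 0.194]
 body [0.388 0.122 0.021] [0.459 0.185 0.085]
 circ 422.32916259765625 153.9026336669922 34.26302719116211
L 112 0.2637208050802723 [0.639 0.072 0.259] [0.633 0.061 0.25 ] [0.647 0.084 0.264]
R 112 0.2640124455432451 [ 0.637 -0.1    0.259] [ 0.63  -0.112  0.25 ] [ 0.646 -0.088  0.264]
side tops
pot 61 0.1951644864199641 [0.452 0.168 0.188] [0.444 0.154 0.18 ] [0.461 0.18  0.195]
 body [0.388 0.08  0.02 ] [0.579 0.264 0.085]
 circ 503.5515441894531 171.3990478515625 116.85977172851562
L 59 0.26290578478304305 [0.638 0.076 0.257] [0.631 0.063 0.248] [0.647 0.088 0.263]
R 48 0.26306234811833284 [ 0.637 -0.097  0.257] [ 0.63  -0.113  0.248] [ 0.645 -0.086  0.263]
```

View pics/ctop.png

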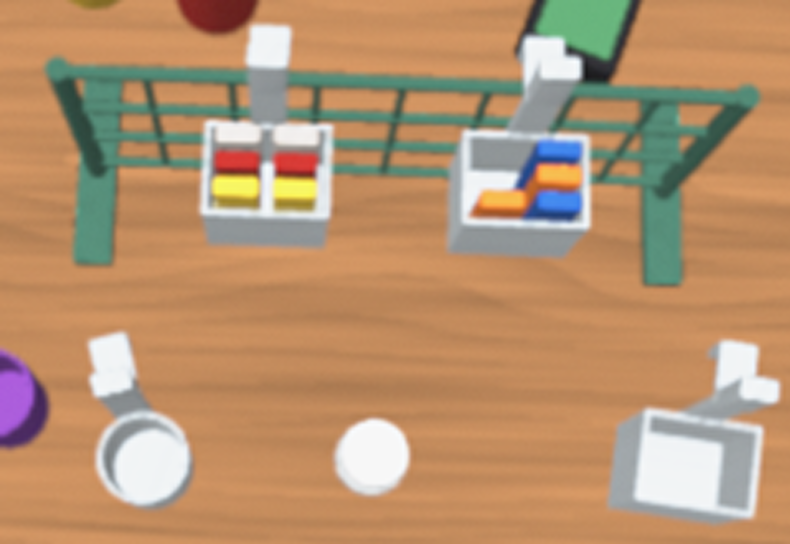

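The crop confirms a plain grey round pot at crop pixel (145,460), with its tab at (112,380) and its hook roof at (110,352). The bar runs from (57,68) to (750,97), with the two bins hanging on its near side. Next: bar line, pot yaw and the approach geometry.

```bash
cat > m.py <<'E'
from h import *
from scipy.spatial.transform import Rotation as R
np.set_printoptions(precision=4,suppress=True)
def bar():
    c={'top':((252.3,90.6),(462,99.4))}
    W=cloud('top',np.load('pics/top0.npy'));a=cv2.imread('pics/top0.png').astype(int)
    g=(a[...,1]>a[...,2]+15)&(a[...,1]>a[...,0]+5)
    m=g&(W[...,2]>.19)&(W[...,2]<.215)&(W[...,0]>.5)
    q=W[m]; vx,vy,x0,y0=cv2.fitLine(q[:,:2].astype(np.float32),cv2.DIST_HUBER,0,1e-4,1e-4).ravel()
    s=(q[:,:2]-[x0,y0])@[vx,vy]; print('bar n',len(q),'len',s.max()-s.min(),'z',np.median(q[:,2]))
    mid=np.array([x0,y0])+np.array([vx,vy])*(s.max()+s.min())/2
    d=np.array([vx,vy])*np.sign(vy); print('mid',mid,'yaw',np.degrees(np.arctan2(-d[0],d[1])))
    return mid,d
if __name__=='__main__':
    bar()
    for n,b in(('top',(165,225,255,296)),('side',(208,272,282,326))):
        w=cloud(n,np.load(f'pics/{n}0.npy'))[b[0]:b[1],b[2]:b[3]].reshape(-1,3)
        q=w[(w[:,2]>.183)&(w[:,0]<.48)]; (c,s,a)=cv2.minAreaRect(q[:,:2].astype(np.float32)*1000);print(n,'tab',c,s,a)
        q=w[(w[:,2]>.13)&(w[:,2]<.145)];print('roof',len(q),q.mean(0),cv2.minAreaRect(q[:,:2].astype(np.float32)*1000))
        q=w[(w[:,2]>.07)&(w[:,2]<.079)&(np.hypot(w[:,0]-.42,w[:,1]-.154)<.05)];A=np.c_[2*q[:,:2],np.ones(len(q))]
        s=np.linalg.lstsq(A,(q[:,:2]**2).sum(1),rcond=None)[0];print('rim',len(q),s[:2],np.sqrt(s[2]+s[0]**2+s[1]**2))
    s=r.get_state();print(R.from_rotvec(s['tcp_rot']).as_matrix())
E
python3 m.py
```

```text
bar n 732 len 0.45295889482587537 z 0.2047293677930232
mid [ 0.648  -0.0131] yaw -0.42027265
top tab (453.5530090332031, 163.77696228027344) (14.4533052444458, 24.25458526611328) 16.943952560424805
roof 120 [0.4796 0.1701 0.1416] ((470.92578125, 168.667724609375), (41.6248779296875, 24.166582107543945), 16.019794464111328)
rim 129 [0.4197 0.1537] 0.03035883412846628
side tab (452.9825134277344, 166.35479736328125) (13.8381929397583, 23.94652557373047) 15.85093879699707
roof 122 [0.4581 0.1776 0.14  ] ((410.6169128417969, 180.21400451660156), (39.062957763671875, 167.69618225097656), 80.50448608398438)
rim 121 [0.4202 0.1564] 0.030491671345669342
[[ 0.9608  0.2771 -0.0003]
 [ 0.2771 -0.9608  0.0017]
 [ 0.0002 -0.0018 -1.    ]]
```

```bash
python3 -m handwheel '{"delta_pos":[[0,0,-1],[0,0,-1],[0,0,-0.7],[0.73,-1,0],[0.73,-1,0],[0.73,-1,0],[0.73,-1,0],[0.73,-1,0],[0.73,-1,0],[0.73,-1,0]],"dr":[[0,0,0],[0,0,0],[0,0,0],[0,0,0],[0,0,0],[0,0,0],[0,0,0],[0,0,0],[0,0,0],[0,0,0]],"claw":[87,87,87,87,87,87,87,87,87,87]}'
python3 -m handwheel '{"delta_pos":[[0.73,-1,0],[0.73,-1,0],[0.73,-1,0],[0.73,-1,0],[0.73,-1,0],[0.73,-1,0],[0.73,-1,0],[0.73,-1,0],[0.73,-1,0],[0.73,-1,0]],"dr":[[0,0,0],[0,0,0],[0,0,0],[0,0,0],[0,0,0],[0,0,0],[0,0,0],[0,0,0],[0,0,0],[0,0,0]],"claw":[87,87,87,87,87,87,87,87,87,87]}'
python3 -m handwheel '{"delta_pos":[[0.73,-1,0],[0.73,-1,0],[0.73,-1,0],[0.73,-1,0],[0.73,-0.9,0],[0,0,0],[0,0,0],[0,0,0],[0,0,0],[0,0,0]],"dr":[[0,0,0],[0,0,0],[0,0,0],[0,0,0],[0,0,0],[0,0,-1],[0,0,-1],[0,0,-1],[0,0,-1],[0,0,-1]],"claw":[87,87,87,87,87,87,87,87,87,87]}'
python3 -m handwheel '{"delta_pos":[[0,0,0],[0,0,0],[0,0,0],[0,0,0],[0,0,0],[0,0,0],[0,0,0],[0,0,0],[0,0,0],[0,0,0]],"dr":[[0,0,-1],[0,0,-1],[0,0,-1],[0,0,-1],[0,0,-1],[0,0,-1],[0,0,-1],[0,0,-1],[0,0,-1],[0,0,-1]],"claw":[87,87,87,87,87,87,87,87,87,87]}'
cat > to.py <<'E'
import sys
from m import *
s=r.get_state();M=R.from_rotvec(s['tcp_rot']).as_matrix();p=np.array(s['ee_pos'])
x,y,z,yaw=map(float,sys.argv[1:5])
print('t',s['t'],'p',p,'F',s['contact_force'],'w',s['gripper_width']*87,'ff',s['finger_force'],'j',np.array(s['joints']))
print('yaw toolx',np.degrees(np.arctan2(M[1,0],M[0,0])),'units',M.T@(np.array([x,y,z])-p)/.03)
y_=np.radians(yaw);G=np.array([[np.cos(y_),np.sin(y_),0],[np.sin(y_),-np.cos(y_),0],[0,0,-1]])
print('dr',np.degrees(R.from_matrix(M.T@G).as_rotvec())/6)
E
python3 to.py .453 .165 .147 106.5
```

```text
t: 1.35
ee_pos: [0.2625, -0.3549, 0.3031]
tcp_rot: [-3.11, -0.439, 0.0]
contact_force: [-0.9, -0.8, -0.0]
gripper_width: 1.0
finger_force: 0.0
t: 2.6
ee_pos: [0.3896, -0.006, 0.3033]
tcp_rot: [-3.111, -0.44, 0.0]
contact_force: [-0.1, -0.4, 0.4]
gripper_width: 1.003
finger_force: 0.0
t: 3.85
ee_pos: [0.4538, 0.1642, 0.303]
tcp_rot: [-2.889, -1.235, 0.002]
contact_force: [-0.1, -0.5, 0.6]
gripper_width: 0.994
finger_force: 0.0
t: 5.1
ee_pos: [0.4538, 0.1642, 0.303]
tcp_rot: [-1.884, -2.513, 0.001]
contact_force: [-0.5, -0.3, 0.1]
gripper_width: 0.996
finger_force: 0.0
t 5.1 p [0.4538 0.1642 0.303 ] F [-0.4759 -0.2514  0.1177] w 86.67608998811644 ff 0.0 j [ 0.1836 -0.1688  1.7739 -0.      1.5374 -0.1006]
yaw toolx 106.2865148453263 units [ 0.0319 -0.0118  5.2007]
dr [-0.009  -0.0008 -0.0356]
```

```bash
python3 -m handwheel '{"delta_pos":[[0,0,1],[0,0,1],[0,0,1],[0,0,0.8],[0,0,0.5],[0,0,0.4],[0,0,0.4],[0,0,0.1],[0,0,0],[0,0,0]],"dr":[[0,0,0],[0,0,0],[0,0,0],[0,0,0],[0,0,0],[0,0,0],[0,0,0],[0,0,0],[0,0,0],[0,0,0]],"claw":[87,87,87,87,87,87,87,87,50,30]}'
python3 -m handwheel '{"delta_pos":[[0,0,0],[0,0,0],[0,0,0],[0,0,0],[0,0,0],[0,0,0],[0,0,0],[0,0,0]],"dr":[[0,0,0],[0,0,0],[0,0,0],[0,0,0],[0,0,0],[0,0,0],[0,0,0],[0,0,0]],"claw":[5,0,0,0,0,0,0,0]}'
python3 -m handwheel '{"delta_pos":[[0,0,-0.2],[0,0,-0.5],[0,0,-0.8],[0,0,-1],[0,0,-1],[0,0,-0.5],[0,0,0]],"dr":[[0,0,0],[0,0,0],[0,0,0],[0,0,0],[0,0,0],[0,0,0],[0,0,0]],"claw":[0,0,0,0,0,0,0]}'
python3 - <<'E'
from h import *
a,_=grab('side','side1'); b,_=grab('top','top1')
x=np.hstack([cv2.resize(a[100:300,200:400],(400,400)),cv2.resize(b[80:280,220:420],(400,400))])
cv2.imwrite('pics/g1.png',x[:,:,::-1])
E
```

```text
t: 6.35
ee_pos: [0.4545, 0.1644, 0.1482]
tcp_rot: [1.888, 2.51, 0.001]
contact_force: [-0.1, -0.5, -0.0]
gripper_width: 0.857
finger_force: 0.0
t: 7.35
ee_pos: [0.454, 0.1643, 0.1474]
tcp_rot: [-1.889, -2.51, 0.0]
contact_force: [0.1, -0.0, -2.7]
gripper_width: 0.158
finger_force: 30.0
t: 8.22
ee_pos: [0.4548, 0.1644, 0.269]
tcp_rot: [1.888, 2.509, 0.003]
contact_force: [0.2, 0.0, -1.0]
gripper_width: 0.16
finger_force: 30.0
```

View pics/g1.png

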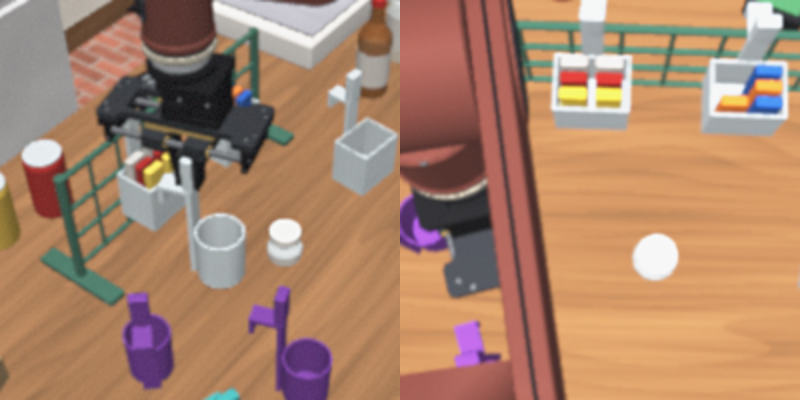

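The pot (side crop 220,250) is held by its tab, upright and lifted clear. Next I turn it square to the bar and centre it in front of the gap.

```bash
python3 -m handwheel '{"delta_pos":[[0,0,-0.1],[0,0,-0.1],[0,0,-0.1],[0,0,0],[0,0,0]],"dr":[[0,0,0.7],[0,0,0.7],[0,0,0.7],[0,0,0.7],[0,0,0]],"claw":[0,0,0,0,0]}'
python3 to.py .455 -.013 .278 89.6
```

```text
t: 8.95
ee_pos: [0.4533, 0.1641, 0.275]
tcp_rot: [-2.233, -2.207, 0.004]
contact_force: [0.7, 0.4, -1.4]
gripper_width: 0.158
finger_force: 30.0
t 8.95 p [0.4533 0.1641 0.275 ] F [ 0.6897  0.399  -1.3982] w 13.769749827928317 ff 29.996628204826266 j [ 0.1836 -0.1572  1.8154 -0.      1.4861  0.1954]
yaw toolx 89.32786199892494 units [-5.9034  0.1248 -0.0983]
dr [-0.0253  0.005  -0.0454]
```

```bash
python3 -m handwheel '{"delta_pos":[[-0.4,0,-0.1],[-0.8,0,0],[-0.9,0,0],[-0.9,0,0],[-0.9,0,0],[-0.9,0,0],[-0.7,0,0],[-0.4,0,0],[0,0,0],[0,0,0]],"dr":[[0,0,0],[0,0,0],[0,0,0],[0,0,0],[0,0,0],[0,0,0],[0,0,0],[0,0,0],[0,0,0],[0,0,0]],"claw":[0,0,0,0,0,0,0,0,0,0]}'
python3 - <<'E'
from h import *
a,_=grab('side','side2'); b,_=grab('top','top2')
x=np.hstack([cv2.resize(a[100:300,200:400],(400,400)),cv2.resize(b[70:270,230:430],(400,400))])
cv2.imwrite('pics/g2.png',x[:,:,::-1])
E
python3 to.py .634 -.013 .278 89.6
```

```text
t: 10.2
ee_pos: [0.4518, -0.0123, 0.2795]
tcp_rot: [-2.234, -2.208, -0.0]
contact_force: [1.3, 0.0, -1.7]
gripper_width: 0.164
finger_force: 30.0
t 10.3 p [ 0.4518 -0.0121  0.2795] F [ 0.602   0.4033 -2.3802] w 13.716826088599388 ff 29.995976658537984 j [-0.2017 -0.2401  1.8775  0.0002  1.5043 -0.1904]
yaw toolx 89.34853211586456 units [0.0392 6.0723 0.0497]
dr [-0.0007 -0.0023 -0.0419]
```

View pics/g2.png

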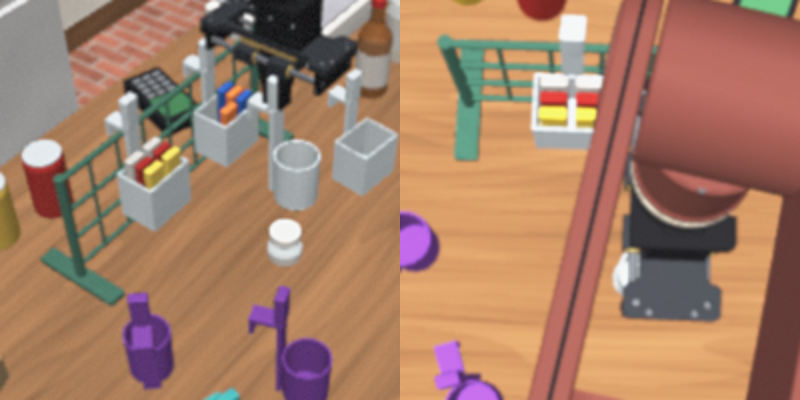

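The pot hangs straight under the gripper at side crop (297,175), and both bins are in place. I move in over the bar.

```bash
python3 -m handwheel '{"delta_pos":[[0,0.4,0],[0,0.7,0],[0,0.8,0],[0,0.8,0],[0,0.8,0],[0,0.8,0],[0,0.8,0],[0,0.6,0],[0,0.37,0],[0,0,0]],"dr":[[0,0,0],[0,0,0],[0,0,0],[0,0,0],[0,0,0],[0,0,0],[0,0,0],[0,0,0],[0,0,0],[0,0,0]],"claw":[0,0,0,0,0,0,0,0,0,0]}'
python3 - <<'E'
from h import *
a,d=grab('side','side3')
cv2.imwrite('pics/g3.png',cv2.resize(a[100:230,220:360],None,fx=4,fy=4,interpolation=cv2.INTER_CUBIC)[:,:,::-1])
E
python3 to.py .634 -.013 .2175 89.6
```

```text
t: 11.55
ee_pos: [0.6344, -0.0147, 0.2789]
tcp_rot: [-2.234, -2.208, 0.001]
contact_force: [-1.2, 1.0, -2.7]
gripper_width: 0.157
finger_force: 30.0
t 11.6 p [ 0.6339 -0.0148  0.2791] F [ 0.0104 -0.3151 -2.1793] w 14.012463192159139 ff 29.996196788270026 j [-0.1475  0.213   1.4298 -0.      1.4997 -0.1355]
yaw toolx 89.30889829353663 units [0.0584 0.0037 2.0518]
dr [-0.0091 -0.001  -0.0485]
```

View pics/g3.png

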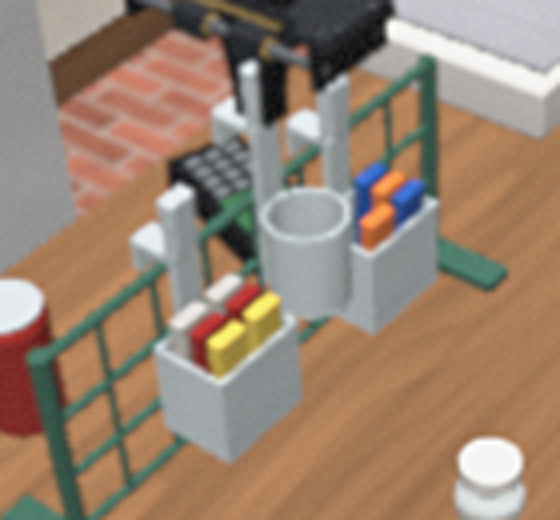

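The pot (crop 305,250) is between the bins, still about 60 mm high, with its hook over the bar. I'll check its rim position by depth before lowering.

```bash
python3 - <<'E'
from m import *
w=cloud('side',np.load('pics/side3.npy'))[145:180,283:310].reshape(-1,3)
z=w[:,2];print(np.nanmax(z))
q=w[(z>.198)&(z<.212)&(w[:,0]<.645)];A=np.c_[2*q[:,:2],np.ones(len(q))]
s=np.linalg.lstsq(A,(q[:,:2]**2).sum(1),rcond=None)[0];print('rim',len(q),s[:2],np.sqrt(s[2]+s[0]**2+s[1]**2),q.min(0),q.max(0))
w=cloud('side',np.load('pics/side3.npy'))[110:135,275:290].reshape(-1,3)
q=w[(w[:,2]>.25)&(w[:,0]>.6)&(w[:,0]<.7)];print(q.min(0),q.max(0),np.median(q,0))
E
```

```text
0.22737465509021781
rim 152 [ 0.5992 -0.0125] 0.03095502908302416 [ 0.5661 -0.0475  0.1981] [0.6447 0.02   0.2119]
[ 0.6002 -0.0258  0.2532] [0.6733 0.0273 0.3676] [ 0.631  -0.0046  0.3024]
```

```bash
python3 -m handwheel '{"delta_pos":[[0,0,0.3],[0,0,0.4],[0,0,0.3],[0,0,0.3],[0,0,0.25],[0,0,0.2],[0,0,0.15],[0,0,0],[0,0,0]],"dr":[[0,0,0],[0,0,0],[0,0,0],[0,0,0],[0,0,0],[0,0,0],[0,0,0],[0,0,0],[0,0,0]],"claw":[0,0,0,0,0,0,0,0,0]}'
python3 -m handwheel '{"delta_pos":[[0,0,0.05],[0,0,0.05],[0,0,0],[0,0,0]],"dr":[[0,0,0],[0,0,0],[0,0,0],[0,0,0]],"claw":[0,0,0,0]}'
python3 - <<'E'
from h import *
a,d=grab('side','side4')
cv2.imwrite('pics/g4.png',cv2.resize(a[100:230,220:360],None,fx=4,fy=4,interpolation=cv2.INTER_CUBIC)[:,:,::-1])
E
```

```text
t: 12.72
ee_pos: [0.6341, -0.015, 0.2229]
tcp_rot: [2.235, 2.207, 0.001]
contact_force: [-0.4, -0.0, -1.5]
gripper_width: 0.162
finger_force: 30.0
t: 13.22
ee_pos: [0.634, -0.015, 0.2195]
tcp_rot: [-2.235, -2.208, -0.0]
contact_force: [0.9, 0.0, -2.5]
gripper_width: 0.159
finger_force: 30.0
```

View pics/g4.png

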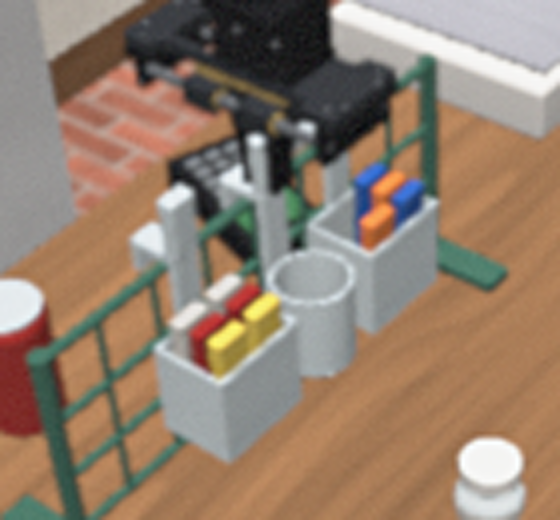

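The pot is in the gap (crop 310,310) with its hook about 2 mm above seated. I lower it until the force changes.

```bash
python3 -m handwheel '{"delta_pos":[[0,0,0.05],[0,0,0.04],[0,0,0],[0,0,0]],"dr":[[0,0,0],[0,0,0],[0,0,0],[0,0,0]],"claw":[0,0,0,0]}'
python3 -m handwheel '{"delta_pos":[[0,0,0.03],[0,0,0.02],[0,0,0]],"dr":[[0,0,0],[0,0,0],[0,0,0]],"claw":[0,0,0]}'
```

```text
t: 13.78
ee_pos: [0.634, -0.015, 0.2173]
tcp_rot: [2.235, 2.207, 0.0]
contact_force: [-1.7, -0.6, 2.3]
gripper_width: 0.154
finger_force: 30.0
t: 14.15
ee_pos: [0.634, -0.015, 0.2172]
tcp_rot: [2.235, 2.207, 0.001]
contact_force: [-5.3, 0.8, 8.8]
gripper_width: 0.157
finger_force: 30.0
```

It is seated, with an upward force of 8.8 N. Open slowly and retreat upward.

```bash
python3 -m handwheel '{"delta_pos":[[0,0,0],[0,0,0],[0,0,0],[0,0,0],[0,0,0],[0,0,0],[0,0,0],[0,0,0],[0,0,0],[0,0,0]],"dr":[[0,0,0],[0,0,0],[0,0,0],[0,0,0],[0,0,0],[0,0,0],[0,0,0],[0,0,0],[0,0,0],[0,0,0]],"claw":[14,15,16,18,20,24,30,40,50,50]}'
python3 -m handwheel '{"delta_pos":[[0,0,0],[0,0,-0.2],[0,0,-0.4],[0,0,-0.6],[0,0,-0.8],[0,0,-1],[0,0,-1],[0,0,-0.5],[0,0,0],[0,0,0]],"dr":[[0,0,0],[0,0,0],[0,0,0],[0,0,0],[0,0,0],[0,0,0],[0,0,0],[0,0,0],[0,0,0],[0,0,0]],"claw":[50,50,50,50,50,50,50,50,50,50]}'
python3 - <<'E'
from m import *
a,d=grab('side','side5')
cv2.imwrite('pics/g5.png',cv2.resize(a[100:230,220:360],None,fx=4,fy=4,interpolation=cv2.INTER_CUBIC)[:,:,::-1])
w=cloud('side',d)[158:185,283:312].reshape(-1,3);z=w[:,2]
q=w[(z>.138)&(z<.152)&(w[:,0]<.645)&(abs(w[:,1]+.013)<.034)];A=np.c_[2*q[:,:2],np.ones(len(q))]
s=np.linalg.lstsq(A,(q[:,:2]**2).sum(1),rcond=None)[0];print('rim',len(q),s[:2],np.sqrt(s[2]+s[0]**2+s[1]**2))
for nm,(v0,v1,u0,u1) in {'L':(145,215,255,274),'P':(130,150,280,290),'R':(115,145,296,310)}.items():
    q=cloud('side',d)[v0:v1,u0:u1].reshape(-1,3);q=q[(q[:,2]<.275)&(q[:,2]>.245)&(abs(q[:,0]-.638)<.03)];print(nm,len(q),q.mean(0),q[:,2].max())
E
```

```text
t: 15.4
ee_pos: [0.634, -0.015, 0.2154]
tcp_rot: [2.235, 2.208, 0.0]
contact_force: [-0.2, -0.0, -0.0]
gripper_width: 0.547
finger_force: 0.0
t: 16.65
ee_pos: [0.6335, -0.0149, 0.3489]
tcp_rot: [-2.234, -2.206, 0.002]
contact_force: [-0.8, -0.1, -1.6]
gripper_width: 0.573
finger_force: 0.0
rim 87 [ 0.6044 -0.0127] 0.031293474693879164
L 62 [0.6379 0.0767 0.2561] 0.2625734285155007
P 51 [ 0.6278 -0.0104  0.2555] 0.26164559577803914
R 52 [ 0.6365 -0.0963  0.2566] 0.26291569763850153
```

View pics/g5.png

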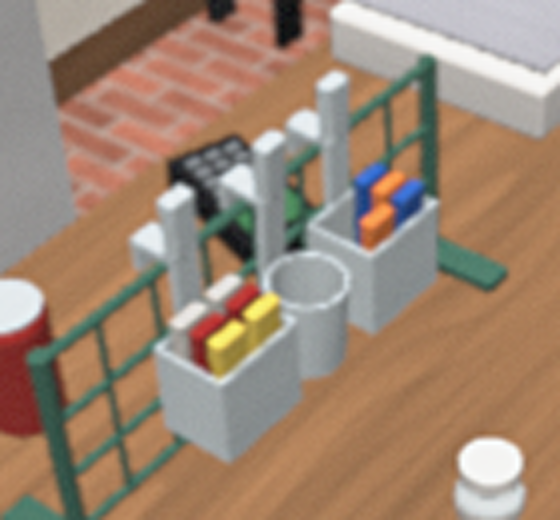

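The pot hangs on the bar between the undisturbed bins, leaning about 5°. I wait and measure again, to see whether it is swinging or at rest.

```bash
python3 -m handwheel '{"delta_pos":[[0,0,0],[0,0,0],[0,0,0],[0,0,0],[0,0,0],[0,0,0],[0,0,0],[0,0,0]],"dr":[[0,0,0],[0,0,0],[0,0,0],[0,0,0],[0,0,0],[0,0,0],[0,0,0],[0,0,0]],"claw":[50,50,50,50,50,50,50,50]}' | head -1
python3 - <<'E'
from m import *
for k in range(3):
    a,d=r.grab_frame('side')
    W=cloud('side',d)
    w=W[158:185,283:312].reshape(-1,3);z=w[:,2]
    q=w[(z>.138)&(z<.152)&(w[:,0]<.645)&(abs(w[:,1]+.013)<.034)];A=np.c_[2*q[:,:2],np.ones(len(q))]
    s=np.linalg.lstsq(A,(q[:,:2]**2).sum(1),rcond=None)[0]
    q=W[130:150,280:290].reshape(-1,3);q=q[(q[:,2]<.275)&(q[:,2]>.245)&(abs(q[:,0]-.638)<.03)]
    print(s[:2],len(q),q.mean(0),q[:,2].max(), (a.astype(int)-cv2.imread('pics/side5.png')[:,:,::-1])[130:200,270:312].__abs__().mean())
E
```

```text
t: 17.7
[ 0.6044 -0.0125] 50 [ 0.6283 -0.0109  0.2553] 0.26100880671000515 1.6328798185941042
[ 0.6039 -0.0124] 49 [ 0.6279 -0.0105  0.256 ] 0.2635155701602161 1.6113378684807256
[ 0.6049 -0.0129] 50 [ 0.6276 -0.0105  0.256 ] 0.2630767508014481 1.6198412698412699
```

It is at rest but leaning about 0.1 rad, because the strap isn't against the bar. That puts pot_center's height near −0.040, too close to the −0.042 limit. I'll regrip the tab, push it until the strap touches the bar, and release.

```bash
python3 -m handwheel '{"delta_pos":[[0,0,0.5],[0,0,0.8],[0,0,1],[0,0,0.8],[0,0,0.5],[0,0,0.4],[0,0,0.25],[0,0,0.0],[0,0,0],[0,0,0]],"dr":[[0,0,0],[0,0,0],[0,0,0],[0,0,0],[0,0,0],[0,0,0],[0,0,0],[0,0,0],[0,0,0],[0,0,0]],"claw":[50,50,50,50,50,50,50,50,40,30]}'
python3 -m handwheel '{"delta_pos":[[0,0,0],[0,0,0],[0,0,0],[0,0,0],[0,0,0],[0,0,0]],"dr":[[0,0,0],[0,0,0],[0,0,0],[0,0,0],[0,0,0],[0,0,0]],"claw":[24,20,15,0,0,0]}'
python3 -m handwheel '{"delta_pos":[[0,0.05,0],[0,0.05,0],[0,0.03,0],[0,0,0],[0,0,0]],"dr":[[0,0,0],[0,0,0],[0,0,0],[0,0,0],[0,0,0]],"claw":[0,0,0,0,0]}'
```

```text
t: 19.1
ee_pos: [0.6344, -0.015, 0.2238]
tcp_rot: [2.234, 2.207, 0.001]
contact_force: [-0.3, -0.6, -0.8]
gripper_width: 0.424
finger_force: 0.0
t: 19.85
ee_pos: [0.6343, -0.015, 0.2232]
tcp_rot: [2.235, 2.207, 0.001]
contact_force: [1.1, 0.1, 2.3]
gripper_width: 0.16
finger_force: 29.9
t: 20.48
ee_pos: [0.6374, -0.015, 0.2233]
tcp_rot: [-2.235, -2.207, 0.001]
contact_force: [-3.8, -0.1, 3.8]
gripper_width: 0.161
finger_force: 29.9
```

```bash
python3 -m handwheel '{"delta_pos":[[0,0.04,0],[0,0.04,0],[0,0,0],[0,0,0]],"dr":[[0,0,0],[0,0,0],[0,0,0],[0,0,0]],"claw":[0,0,0,0]}'
```

```text
t: 20.98
ee_pos: [0.6397, -0.0151, 0.2233]
tcp_rot: [-2.235, -2.207, 0.001]
contact_force: [-4.0, -0.6, 5.1]
gripper_width: 0.161
finger_force: 29.9
```

```bash
python3 -m handwheel '{"delta_pos":[[0,0.04,0],[0,0.03,0],[0,0,0],[0,0,0]],"dr":[[0,0,0],[0,0,0],[0,0,0],[0,0,0]],"claw":[0,0,0,0]}'
```

```text
t: 21.48
ee_pos: [0.6418, -0.0151, 0.2233]
tcp_rot: [-2.234, -2.207, 0.002]
contact_force: [-5.1, 0.0, 5.6]
gripper_width: 0.159
finger_force: 29.9
```

```bash
python3 -m handwheel '{"delta_pos":[[0,0.05,0],[0,0,0],[0,0,0]],"dr":[[0,0,0],[0,0,0],[0,0,0]],"claw":[0,0,0]}'
```

```text
t: 21.85
ee_pos: [0.6422, -0.0151, 0.2233]
tcp_rot: [-2.233, -2.206, 0.005]
contact_force: [-8.4, -0.2, 8.7]
gripper_width: 0.159
finger_force: 29.9
```

The strap now touches: force is up and the tool moved only 0.4 mm. Release.

```bash
python3 -m handwheel '{"delta_pos":[[0,0,0],[0,0,0],[0,0,0],[0,0,0],[0,0,0],[0,0,0],[0,0,0],[0,0,0],[0,0,0],[0,0,0]],"dr":[[0,0,0],[0,0,0],[0,0,0],[0,0,0],[0,0,0],[0,0,0],[0,0,0],[0,0,0],[0,0,0],[0,0,0]],"claw":[14,15,16,18,20,24,30,40,50,50]}'
python3 -m handwheel '{"delta_pos":[[0,0,0],[0,0,-0.2],[0,0,-0.4],[0,0,-0.6],[0,0,-0.8],[0,0,-1],[0,0,-1],[0,0,-0.5],[0,0,0],[0,0,0]],"dr":[[0,0,0],[0,0,0],[0,0,0],[0,0,0],[0,0,0],[0,0,0],[0,0,0],[0,0,0],[0,0,0],[0,0,0]],"claw":[50,50,50,50,50,50,50,50,50,50]}'
python3 - <<'E'
from m import *
for k in range(3):
    a,d=grab('side',f'side6{k}')
    W=cloud('side',d)
    w=W[158:185,283:312].reshape(-1,3);z=w[:,2]
    q=w[(z>.138)&(z<.154)&(w[:,0]<.65)&(abs(w[:,1]+.013)<.034)];A=np.c_[2*q[:,:2],np.ones(len(q))]
    s=np.linalg.lstsq(A,(q[:,:2]**2).sum(1),rcond=None)[0]
    print(s[:2])
    for nm,(v0,v1,u0,u1) in {'L':(145,215,255,274),'P':(130,150,278,290),'R':(115,145,296,310)}.items():
        q=W[v0:v1,u0:u1].reshape(-1,3);q=q[(q[:,2]<.275)&(q[:,2]>.245)&(abs(q[:,0]-.638)<.03)];print(nm,len(q),q.mean(0),q[:,2].max())
cv2.imwrite('pics/g6.png',cv2.resize(a[100:230,220:360],None,fx=4,fy=4,interpolation=cv2.INTER_CUBIC)[:,:,::-1])
E
```

```text
t: 23.1
ee_pos: [0.6439, -0.0151, 0.2229]
tcp_rot: [2.235, 2.208, 0.0]
contact_force: [0.2, 0.3, 0.3]
gripper_width: 0.549
finger_force: 0.0
t: 24.35
ee_pos: [0.6434, -0.0151, 0.3564]
tcp_rot: [-2.234, -2.206, 0.002]
contact_force: [-0.3, 0.8, 0.1]
gripper_width: 0.579
finger_force: 0.0
[ 0.6092 -0.0144]
L 66 [0.6379 0.0767 0.2555] 0.2632441120925564
P 58 [ 0.6388 -0.012   0.2557] 0.2635715535681469
R 58 [ 0.6365 -0.0966  0.2554] 0.2640046849734784
[ 0.6089 -0.0143]
L 66 [0.6379 0.0769 0.2555] 0.2626472800073588
P 59 [ 0.6383 -0.012   0.2555] 0.2632141092842597
R 52 [ 0.6366 -0.0967  0.2564] 0.2638614792876731
[ 0.6094 -0.0147]
L 65 [0.6378 0.0767 0.2558] 0.26329837910263276
P 60 [ 0.6385 -0.0116  0.2556] 0.26351385057687315
R 57 [ 0.6368 -0.0962  0.2556] 0.26409333370382704
```

View pics/g6.png

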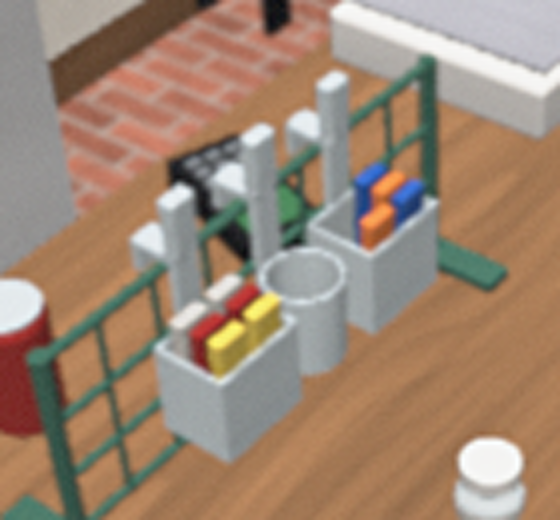

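The pot hangs upright at crop (305,310), its tab level with the bins' tabs. It is at rest, the bins have not moved, and the gripper is clear. Handing in.

```bash
python3 -c "
from bench import r
print(r.sign_off())"
```

```text
the job is handed in; nothing more can be done
None
```

The job is handed in (no verdict was returned): at the last look the pot hung upright and still on the bar between the two bins, which hadn't moved, and the gripper was clear, after one regrip to take out a slight lean.

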